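# Load four repaired circuit modules into their test cradles

## Robot

A 6-joint arm with a two-finger parallel gripper is mounted at the origin on the work surface. World frame = base frame: x ahead of the robot, y to its left, z up, the work surface at z = 0. Lengths are in m, angles in rad, forces in N, time in s.
With the tool pointing down it reaches from about 0.375 to 0.9 m from the base axis. Payload 3.1 kg.
Tool frame: the origin (TCP) lies between the finger pads; the fingertips stand 22 mm ahead of it and the grasp point (between the pads) lies 3 mm ahead of it; z points along the fingers, y is the line along which they close (so a half turn about z gives the same grasp; the last joint's range is limited). The gripper opens to 87 mm and grips with 3 to 60 N. Pads are 19 mm wide; open, the fingers measure 117 mm over their backs; the gripper's body (75 mm by 190 mm) begins 51 mm behind the grasp point.
Start: joints at [1.006, 0.527, 1.433, -0, 1.181, -0.178], TCP at [0.235, 0.579, 0.245] pointing down, gripper open.
Joint ranges: [-3.08, 3.08], [-0.75, 2.2], [0.22, 2.44], [-1.43, 4.57], [0, 2.65], [-2.85, 2.85]. Speed limits (rad/s): [2.79, 2.79, 3.14, 3.14, 3.14, 3.14].

## Interface

Orientations are given as a unit quaternion [x, y, z, w].
In Python, from rig import get_obs, camera, get_calibration, hand_in, cut_out gives the robot as it stands.
- The arm moves only by the shell command python3 -m inch 'ROWS' [OPENING] [FORCE]. ROWS is JSON, one flat list of numbers, 6 for each row, row after row: the shift along the tool's x, y, z scaled (see below), then the turn, a rotation vector about the tool's x, y, z scaled (see below). A call has 1 to 20 rows; each row is the pose to reach, as a shift and turn from the pose commanded when the call began, along the tool's axes at that moment; what a row does not reach only later rows make up. The controller multiplies each number of a shift by 0.08 m and each number of a turn by 90 degrees. A row lasts 1/12 s, in which the tool goes at most 41.7 mm and 7.16 degrees, less where a joint would pass 70% of its speed; a pose out of reach is approached as far as the arm can. A call with a number of a shift or a turn outside -1 to 1 is refused whole. A call with a gripper value outside its range is refused whole. OPENING is the finger opening in mm, from 0 to 87, set as the call begins (- or left out, the last holds). The fingers move at their own pace and stop on an object; FORCE is the grip in N (left out, the last holds). Time passes only in rows, so rows that repeat a pose let the fingers close. It gives the time, the measured TCP pose, the force, the opening and the grip force at its end, in the units of the state.
- get_obs(): the state, without advancing time (a new reading comes with each control period).
- camera(name): name is "scene" or "top" or "wrist"; returns the picture (480x640x3 uint8, red, green, blue); there is no depth.
- get_calibration(name): a dict with "vertical_fov" (degrees; the focal length in pixels is half the picture's height over the tangent of half this angle, whatever the lens; pixels are square), "cx", "cy" (the principal point, pixels), "D" ([k1, k2, p1, p2, k3] as OpenCV has them; the pictures are not rectified), "T" (4x4, takes a point from camera to world coordinates). Camera axes: x right, y down, z forward; pixel columns grow to the right and rows downward; lengths in m; the calibration is good to about 2 mm. A picture is of the moment at which its call begins: read the wrist's pose just before it. get_calibration takes no time and is no camera call; for the wrist camera it gives the pose at the moment of the call.
- hand_in(): hands the job in; it is judged then, once.
Trained networks look in the newest picture that a camera, given by its name, has taken for a name from the list of things; names that differ only in an ending like _2 or _b are one class to them, and where a whole thing is asked for, a point or a joint stands for the part that bears it (a point fixed in the world has none). Each returns a list of dicts, best first, with "conf" (0 to 1); they miss things now and then, are a little off and sometimes report something else, mostly with a low value. They report only what shows in the picture. A call takes as long as a camera call. They do not tell look-alikes from the thing itself.
- cut_out(camera, thing): "region" (480x640 bool, what is visible of it) and "bbox" ([left, top, right, bottom] in pixels, round what is visible of it).
The state is a dict: "time": time; "q": joint angles; "joint_velocities": joint speeds; "joint_torque": joint torques, N m; "position": TCP position; "tool_rot": TCP orientation; "ft_force": force on the tool from outside, world axes, zero at the start; "moment": the same for the moment, N m; "grip_width": finger opening in m; "grip_force": force on a finger pad.
Only numpy, scipy, OpenCV 4.12 (cv2) and the standard library are available. Lean on these libraries where they do the work, as an engineer would, in place of code of your own. Each camera call takes 0.05 s, during which the arm holds its last target. There are 200 camera calls.

## Task

Load the four repaired circuit modules that lie on the bench mat into the test cradles, each into the cradle whose printed outline it fits, components up and flat on the seat inside the guides. The white plug socket of a module must lie at the end where its cradle has the raised grey connector block; only the round module may be turned any way. Set the modules down rather than drop them, let go of all of them, and leave the flux bottle and the solder spool standing where they are.

Things in the scene. Friction and masses are not known exactly. Their poses are not given: they have to be found in the camera images.
- square_board: Square circuit module with aluminium finned heat sink. Green board 70 x 70 mm, 2.4 thick; heat sink 26 x 28 (along x, y), its top 36 above the underside: grip it across y. White plug socket, 8 high, at the +x edge. Origin: on the underside below the heat sink's centre; z up, x towards the socket. Board spans x -45 to 25, y -35 to 35. 90 g.
- strip_board: Long circuit module with dark, tan-wound transformer; capacitor 24 high at -x end. Green board 108 x 44 mm, 2.4 thick; transformer 32 x 30 (along x, y), its top 32 above the underside: grip it across y. White plug socket, 8 high, at the +x edge. Origin: on the underside below the transformer's centre; z up, x towards the socket. Board spans x -68 to 40, y -22 to 22. 120 g.
- round_board: Round circuit module. Green board, diameter 72 mm, 2.4 thick, with small pale lamps round its edge and a dark upright cylindrical coil, diameter 30, top 32 above the underside, in the middle: grip the coil. Origin: centre of the underside; z up. It may be gripped and seated at any turn. 90 g.
- relay_board: Small oblong circuit module with black box relay; grey terminals 10 high at -x end. Green board 68 x 44 mm, 2.4 thick; relay 28 x 20 (along x, y), its top 32 above the underside: grip it across y. White plug socket, 8 high, at the +x edge. Origin: on the underside below the relay's centre; z up, x towards the socket. Board spans x -44 to 24, y -22 to 22. 70 g.
- square_cradle: Fixed black cradle, grey guides, white outline of the square module, x -45 to 25, y -35 to 35. Origin: its underside, below the seated module's origin; z up, x towards its raised grey connector block. Seat 14 mm above the origin. Bevelled guides 7 high leave 2.5 mm round the board at the seat, 7 at their tops, and centre a module lowered in (finger gaps 26 wide on both y sides).
- strip_cradle: Fixed black cradle, grey guides, white outline of the long module, x -68 to 40, y -22 to 22. Origin: its underside, below the seated module's origin; z up, x towards its raised grey connector block. Seat 14 mm above the origin. Bevelled guides 7 high leave 2.5 mm round the board at the seat, 7 at their tops, and centre a module lowered in (finger gaps 26 wide on both y sides).
- round_cradle: Fixed black cradle, grey guides, white outline of the round module, a circle of diameter 72 about the origin. Origin: its underside, below the seated module's origin; z up, x towards its raised grey connector block. Seat 14 mm above the origin. Bevelled guides 7 high leave 2.5 mm round the board at the seat, 7 at their tops, and centre a module lowered in (finger gaps 26 wide on both y sides).
- relay_cradle: Fixed black cradle, grey guides, white outline of the small oblong module, x -44 to 24, y -22 to 22. Origin: its underside, below the seated module's origin; z up, x towards its raised grey connector block. Seat 14 mm above the origin. Bevelled guides 7 high leave 2.5 mm round the board at the seat, 7 at their tops, and centre a module lowered in (finger gaps 26 wide on both y sides).
- flux_bottle: Bystander: amber flux bottle with a black cap, diameter 34 mm, height 70, loose, standing between the cradles. Origin: centre of its underside, z up.
- solder_spool: Bystander: grey spool of solder, diameter 46 mm, height 48, loose, standing on end between the cradles. Origin: centre of its underside, z up.
Things that resemble listed ones, but are neither listed nor needed, are in the scene too. Leave any purple or red look-alike of the relay_board alone.

How it is judged:
By the outcome, as a careful person would: the job done as asked, in the order asked, and still so for the second after the job is handed in, with the robot touching nothing.
It also fails if it takes over 109 s, if anything falls off the work surface, if the arm or the gripper's body presses on something with over 40 N, if the wrist force passes 120 N, or if a joint passes its speed limit or range.

## Working session

There is one attempt and no reset: what is moved stays moved. The work goes in short steps, Python scripts to look and compute and a shell command to move; the robot and the scene stay as the last step left them, time stands still between calls to the robot, and variables do not carry over. Pictures are saved under pics/ and viewed, at most 14 in all, crops included, and the job is handed in when it is done.

```bash
ls; mkdir -p pics; python3 - <<'E'
from rig import *
import cv2,numpy as np
for n in("top","scene"):
    im=camera(n); cv2.imwrite(f"pics/{n}0.png",im[...,::-1])
    c=get_calibration(n); print(n,c)
    for t in "square_board strip_board round_board relay_board square_cradle strip_cradle round_cradle relay_cradle flux_bottle solder_spool".split():
        print(t,[(np.round(d["conf"],2),[int(v) for v in d["bbox"]]) for d in cut_out(n,t)][:4])
print(get_obs())
E
```

```text
pics
top {'vertical_fov': 43.01666610049163, 'cx': 311.8403322224916, 'cy': 241.22770469609208, 'D': array([0.03857886, 0.        , 0.        , 0.        , 0.        ]), 'T': array([[ 1.75722205e-02, -9.79690960e-01,  1.99741934e-01,
         2.69368711e-01],
       [-9.99845555e-01, -1.71601910e-02,  3.79400852e-03,
        -1.39236267e-02],
       [-2.89346120e-04, -1.99777754e-01, -9.79841194e-01,
         1.45280047e+00],
       [ 0.00000000e+00,  0.00000000e+00,  0.00000000e+00,
         1.00000000e+00]])}
square_board [(np.float64(0.89), [404, 295, 431, 325])]
strip_board [(np.float64(0.65), [323, 275, 356, 321]), (np.float64(0.58), [256, 280, 284, 310])]
round_board [(np.float64(0.63), [258, 281, 285, 313])]
relay_board [(np.float64(0.89), [151, 171, 171, 200]), (np.float64(0.74), [182, 304, 207, 332]), (np.float64(0.56), [287, 241, 314, 260])]
square_cradle [(np.float64(0.69), [353, 178, 398, 231]), (np.float64(0.59), [126, 230, 174, 285]), (np.float64(0.44), [194, 213, 206, 226])]
strip_cradle [(np.float64(0.84), [232, 173, 273, 240])]
round_cradle [(np.float64(0.67), [351, 
[... 1285 characters left out ...]

{'time': 1.1, 'q': array([ 1.00649323e+00,  5.27458152e-01,  1.43268881e+00,  4.52647455e-05,
        1.18146006e+00, -1.78528755e-01]), 'joint_velocities': array([-0.00035159,  0.00110479,  0.00021433, -0.00053802, -0.00079387,
        0.00030506]), 'joint_torque': array([ 8.53053257e-05, -4.40029299e+01, -1.76989013e+01,  6.33373065e-02,
        5.05355420e-02, -2.65292539e-05]), 'position': array([0.23513478, 0.57905016, 0.24457771]), 'tool_rot': array([ 1.91701750e-01,  9.81453228e-01,  9.04766747e-07, -2.21183102e-05]), 'ft_force': array([0.84665375, 0.27341914, 0.94174352]), 'moment': array([-0.04081298,  0.00752488,  0.05613062]), 'grip_force': 0.0, 'grip_width': 0.08658025017597365}
```

View pics/top0.png

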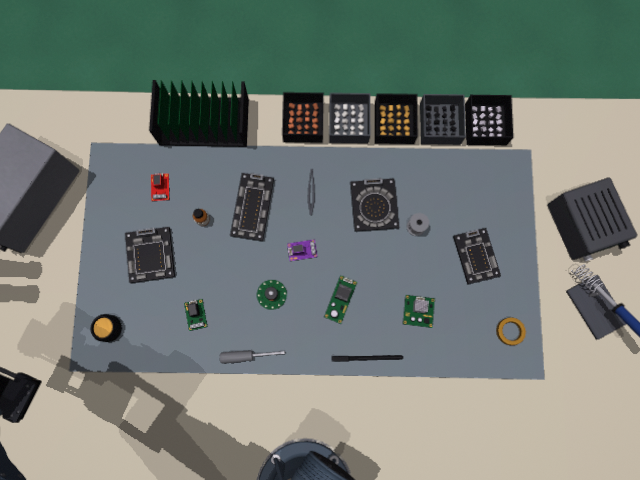

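View pics/scene0.png

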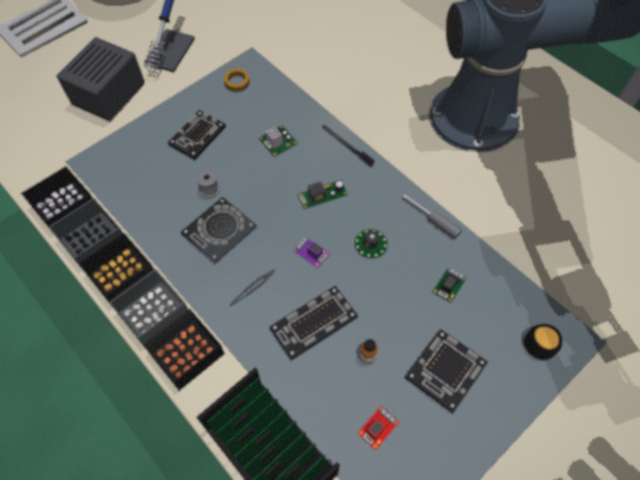

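Top picture: green modules are relay (196,315), round (272,294), strip (340,300) and square (419,311). The cradles are square (150,255), strip (252,207), round (375,205) and relay (477,256). Things that could be taken for the relay_board: red (160,187) and purple (303,250), both look-alikes. The green one at (196,315) is my choice. The bottle is at (200,216) and the spool at (419,223).

```bash
cat > h.py <<'E'
from rig import *
import cv2,numpy as np
from scipy.spatial.transform import Rotation as R
def K(c):
    f=240/np.tan(np.radians(c["vertical_fov"]/2)); return np.array([[f,0,c["cx"]],[0,f,c["cy"]],[0,0,1]])
def ray(c,px,z):
    p=cv2.undistortPoints(np.float64(px).reshape(-1,1,2),K(c),c["D"]).reshape(-1,2)
    d=np.c_[p,np.ones(len(p))]@c["T"][:3,:3].T; o=c["T"][:3,3]
    return (o+d*((z-o[2])/d[:,2])[:,None])[:,:2]
def proj(c,P):
    T=np.linalg.inv(c["T"]); return cv2.projectPoints(np.float64(P),cv2.Rodrigues(T[:3,:3])[0],T[:3,3],K(c),c["D"])[0].reshape(-1,2)
def goto(x,y,z=None,yaw=None):
    """print shift/turn in tool units; yaw = world direction of tool x axis"""
    o=get_obs(); r=R.from_quat(o["tool_rot"]); p=o["position"]
    s=r.inv().apply(np.array([x,y,p[2] if z is None else z])-p)
    X=r.apply([1,0,0]); cur=np.degrees(np.arctan2(X[1],X[0]))
    t=0 if yaw is None else -((yaw-cur+180)%360-180)/90
    print("pos",p.round(4),"cur yaw",cur.round(1),"shift mm",(s*1000).round(1),"units",(s/.08).round(3),"turn z units",round(t,3),"q",o["q"].round(2))
E
python3 - <<'E'
from h import *
c=get_calibration("top")
n="relayB roundB stripB squareB squareC stripC roundC relayC bottle spool purple red".split()
px=[(196,315),(272,294),(340,300),(419,311),(150,255),(252,207),(375,205),(477,256),(200,220),(418,228),(303,250),(160,187)]
for a,b in zip(n,ray(c,px,0.01)):print(a,b.round(3))
w=get_calibration("wrist");o=get_obs();r=R.from_quat(o["tool_rot"]).as_matrix()
print(w["vertical_fov"],w["cx"],w["cy"],w["D"]);print((r.T@w["T"][:3,:3]).round(3),r.T@(w["T"][:3,3]-o["position"]))
im=camera("wrist");cv2.imwrite("pics/w0.png",im[...,::-1]);print(r.round(3))
for t in ["relay_board","square_cradle"]:print(t,[(d["conf"],d["bbox"]) for d in cut_out("wrist",t)])
t=camera("top");cv2.imwrite("pics/top1.png",cv2.resize(t[155:355,120:520],None,fx=2,fy=2,interpolation=2)[...,::-1])
E
```

```text
relayB [0.381 0.261]
roundB [0.434 0.084]
stripB [ 0.423 -0.078]
squareB [ 0.4   -0.264]
squareC [0.523 0.379]
stripC [0.646 0.139]
roundC [ 0.657 -0.161]
relayC [ 0.534 -0.405]
bottle [0.611 0.265]
spool [ 0.601 -0.265]
purple [0.542 0.013]
red [0.693 0.367]
66.19979012183391 316.8258005241842 236.38762661082816 [-0.05193473  0.          0.          0.          0.        ]
[[-0.    -0.969 -0.247]
 [ 1.    -0.001  0.001]
 [-0.001 -0.247  0.969]] [ 0.06676962 -0.00078031 -0.14057678]
[[-0.927  0.376 -0.   ]
 [ 0.376  0.927  0.   ]
 [ 0.    -0.    -1.   ]]
relay_board []
square_cradle []
```

View pics/w0.png

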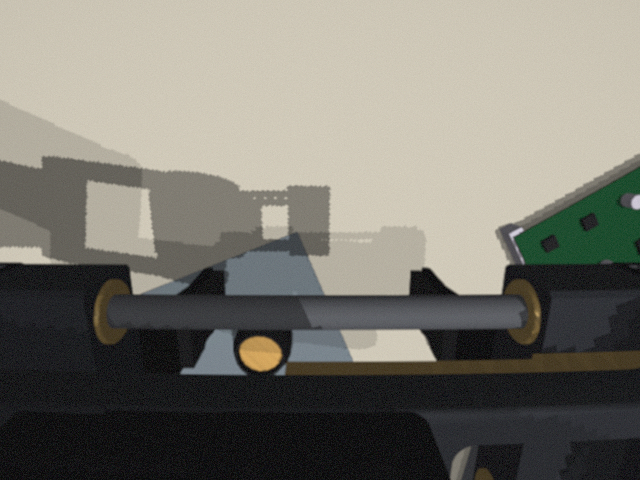

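View pics/top1.png

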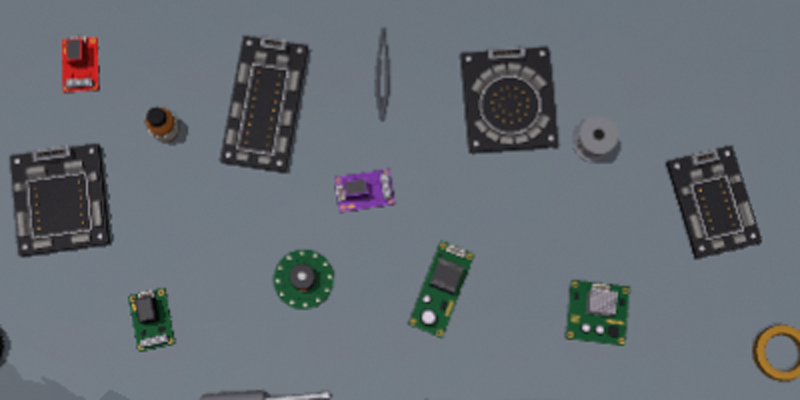

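w0 shows the mat edge and gripper, with rows below about 260 blocked. The zoomed top1 shows every cradle block at its top (world +x) end. The sockets are also at the top end: relay (150,292), strip (457,250), square (600,285). So no big turns are needed. Next I move above the relay board.

```bash

python3 -m inch '[-0.47,-0.35,0.12,0,0,0,-0.94,-0.69,0.23,0,0,0,-0.94,-0.69,0.23,0,0,0]' 60
python3 -m inch '[-0.47,-0.35,0.12,0,0,0,-0.94,-0.69,0.23,0,0,0,-0.94,-0.69,0.23,0,0,0]' 
python3 -m inch '[-0.47,-0.35,0.12,0,0,0,-0.94,-0.69,0.23,0,0,0,-0.94,-0.69,0.23,0,0,0]'
python3 -m inch '[-0.47,-0.35,0.12,0,0,-0.08,-0.94,-0.69,0.23,0,0,-0.16,-0.94,-0.69,0.23,0,0,-0.244,-0.94,-0.69,0.23,0,0,-0.244,-0.94,-0.69,0.23,0,0,-0.244,-0.94,-0.69,0.23,0,0,-0.244]'
python3 - <<'E'
from h import *
goto(.43,.26,.17,180)
im=camera("wrist");cv2.imwrite("pics/w1.png",im[...,::-1])
for t in ["relay_board","square_cradle"]:
  for d in cut_out("wrist",t):
    m=d["region"];print(t,d["conf"],d["bbox"],cv2.minAreaRect(np.argwhere(m)[:,::-1].astype(np.float32)))
E
```

```text
time: 1.55
position: [0.285, 0.4953, 0.2248]
tool_rot: [0.192, 0.981, -0.003, -0.0]
ft_force: [-0.7, -0.2, -0.7]
grip_width: 0.0744
grip_force: 0.0
time: 1.8
position: [0.3344, 0.4161, 0.2068]
tool_rot: [0.193, 0.981, -0.002, -0.0]
ft_force: [-0.7, -0.1, 1.0]
grip_width: 0.0613
grip_force: 0.0
time: 2.05
position: [0.3838, 0.3374, 0.1887]
tool_rot: [0.193, 0.981, -0.001, 0.0]
ft_force: [0.2, 0.1, 0.2]
grip_width: 0.0601
grip_force: 0.0
time: 2.55
position: [0.4309, 0.2617, 0.1711]
tool_rot: [0.002, 1.0, 0.0, 0.0]
ft_force: [-0.3, 0.1, 0.5]
grip_width: 0.0602
grip_force: 0.0
pos [0.4309 0.2617 0.1711] cur yaw 179.7 shift mm [ 0.9 -1.7  1.1] units [ 0.011 -0.021  0.014] turn z units -0.003 q [ 0.32  0.48  1.81  0.    0.86 -1.24]
relay_board 0.62 [288.6, 122.9, 354.3, 211.2] ((319.811767578125, 167.65292358398438), (83.8436050415039, 55.53418731689453), 77.47119140625)
square_cradle 0.95 [390.3, 253.6, 507.8, 363.2] ((431.1833801269531, 286.4927673339844), (65.02925872802734, 152.226318359375), 48.07146072387695)
```

View pics/w1.png

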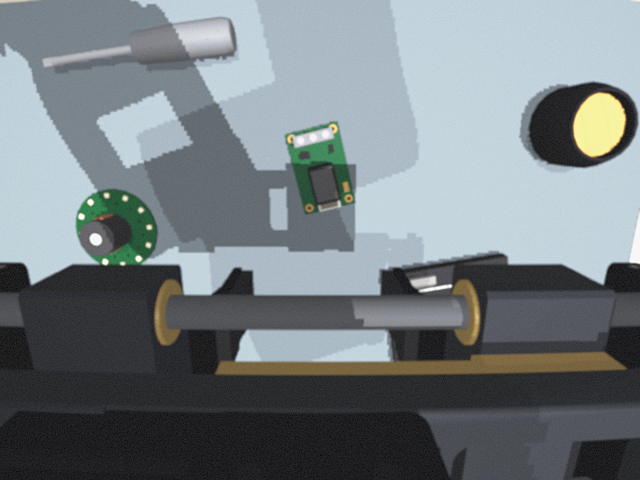

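w1 shows the green relay board at about (320,168). Its white socket is at the lower end (330,206) and its terminals at the top (312,137), so socket is towards world +x. This also serves as the close check of my choice: it is green. Round board at (117,228). Now I fit the pose.

```bash
cat >> h.py <<'E'
from scipy.optimize import minimize
M=lambda x0,x1,y0,y1,h:np.array([[x,y,z] for x in(x0,x1) for y in(y0,y1) for z in(0,h)])/1000
a=np.linspace(0,2*np.pi,40)
cyl=lambda r,h:np.array([[r*np.cos(t),r*np.sin(t),z] for t in a for z in(0,h)])/1000
MOD=dict(relay_board=[M(-44,24,-22,22,2.4),M(-14,14,-10,10,32)],strip_board=[M(-68,40,-22,22,2.4),M(-16,16,-15,15,32)],
 square_board=[M(-45,25,-35,35,2.4),M(-13,13,-14,14,36)],round_board=[cyl(36,2.4),cyl(15,32)])
OUT=dict(square_cradle=(-45,25,35),strip_cradle=(-68,40,22),relay_cradle=(-44,24,22))
def place(P,v): 
    c,s=np.cos(v[2]),np.sin(v[2]); return np.c_[v[0]+c*P[:,0]-s*P[:,1],v[1]+s*P[:,0]+c*P[:,1],P[:,2]]
def nm(f,v0):
    S=np.array([v0]+[np.add(v0,d) for d in((.008,0,0),(0,.008,0),(0,0,.12))])
    return minimize(f,v0,method="Nelder-Mead",options=dict(initial_simplex=S,xatol=1e-4,fatol=1e-5))
def fit_board(cam,thing,v0,near=.05):
    c=get_calibration(cam); im=camera(cam); best=None
    for d in cut_out(cam,thing):
        m=d["region"]; q=proj(c,[[v0[0],v0[1],.01]])[0]; mc=np.argwhere(m).mean(0)[::-1]
        if best is None or np.hypot(*(mc-q))<best[0]: best=(np.hypot(*(mc-q)),m,d["conf"])
    if best is None: print("none");return im
    m=best[1]
    def f(v):
        z=np.zeros(m.shape,np.uint8)
        for B in MOD[thing]: cv2.fillConvexPoly(z,cv2.convexHull((proj(c,place(B,v))*16).round().astype(np.int32)),255,shift=4)
        z=z>0; return -(z&m).sum()/(z|m).sum()
    r=min((nm(f,np.add(v0,[0,0,k])) for k in(0,-.2,.2)),key=lambda r:r.fun)
    print(thing,"conf",best[2],"off px",round(best[0]),"xy",r.x[:2].round(4),"yaw",np.degrees(r.x[2]).round(1),"IoU",round(-r.fun,3))
    for B in MOD[thing]: cv2.polylines(im:=im.copy(),[cv2.convexHull(proj(c,place(B,r.x)).round().astype(np.int32))],True,(255,0,255))
    return im
def fit_cradle(cam,thing,v0):
    c=get_calibration(cam); im=camera(cam)
    w=cv2.GaussianBlur(im.min(2).astype(np.float32),(0,0),1.2)
    if thing=="round_cradle": L=np.c_[36*np.cos(np.linspace(0,6.28,200)),36*np.sin(np.linspace(0,6.28,200)),np.full(200,14.)]/1000
    else:
        x0,x1,h=OUT[thing];k=np.linspace(0,1,60);g=[(x0,-h),(x1,-h),(x1,h),(x0,h),(x0,-h)]
        L=np.concatenate([np.c_[p[0]+(q[0]-p[0])*k,p[1]+(q[1]-p[1])*k,k*0+14] for p,q in zip(g,g[1:])])/1000
    def f(v):
        p=proj(c,place(L,v)).astype(np.float32); return -float(np.minimum(cv2.remap(w,p[:,0],p[:,1],1),200).mean())/255
    r=min((nm(f,np.add(v0,[i,j,k])) for k in(-.15,0,.15) for i in(-.008,0,.008) for j in(-.008,0,.008)),key=lambda r:r.fun)
    print(thing,"xy",r.x[:2].round(4),"yaw",np.degrees(r.x[2]).round(1),"score",-r.fun)
    im=im.copy();cv2.polylines(im,[proj(c,place(L,r.x)).round().astype(np.int32)],False,(255,0,255)); return im
E
python3 - <<'E'
from h import *
im=fit_board("wrist","relay_board",[.387,.259,.2])
im2=fit_board("wrist","round_board",[.43,.085,0])
i3=[fit_cradle("top",t,v)for t,v in dict(square_cradle=[.52,.375,.08],strip_cradle=[.65,.138,-.13],round_cradle=[.65,-.161,0],relay_cradle=[.535,-.405,.2]).items()]
o=np.hstack([cv2.resize(im[100:250,250:400],(400,400)),cv2.resize(im2[150:300,50:200],(400,400))])
o2=np.hstack([cv2.resize(i3[k][y:y+80,x:x+80],(200,200)) for k,(x,y) in enumerate([(110,215),(212,167),(335,165),(437,215)])])
cv2.imwrite("pics/f1.png",np.vstack([o,o2])[...,::-1])
goto(.39,.26,.17,180)
E
```

```text
relay_board conf 0.56 off px 8 xy [0.3942 0.2666] yaw 14.2 IoU 0.982
round_board conf 0.79 off px 6 xy [0.4359 0.0845] yaw 16.7 IoU 0.959
square_cradle xy [0.4781 0.5982] yaw 89.3 score 0.7404982622931985
strip_cradle xy [0.6664 0.2353] yaw -92.7 score 0.4845030242321538
round_cradle xy [ 0.6506 -0.1601] yaw -7.7 score 0.33995690439261644
relay_cradle xy [ 0.538  -0.4034] yaw 14.8 score 0.3322038538315717
pos [0.4306 0.2615 0.171 ] cur yaw 179.9 shift mm [40.6 -1.6  1. ] units [ 0.508 -0.02   0.012] turn z units -0.001 q [ 0.32  0.48  1.81  0.    0.86 -1.25]
```

View pics/f1.png

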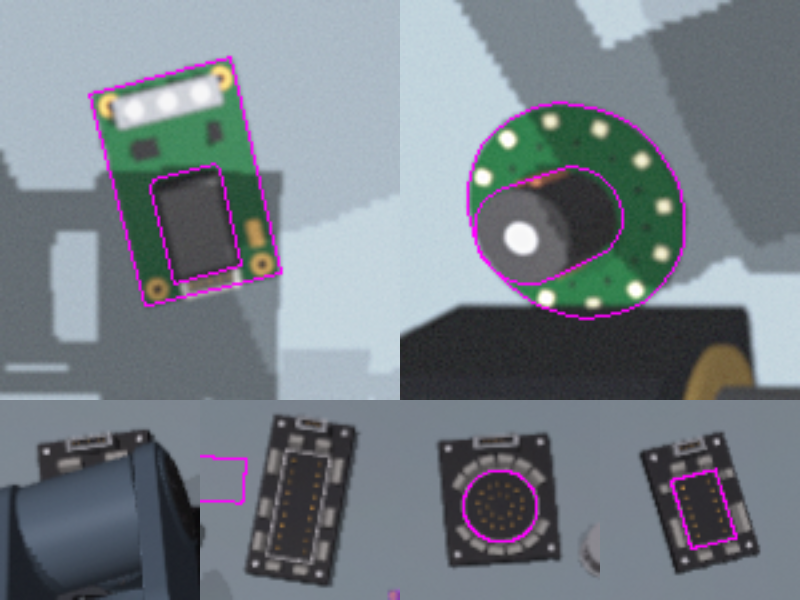

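The fits lie right on both boards and on the round and relay cradles. The square and strip cradle fits ran off, because the arm was occluding the view; I'll refit those from the wrist. Now I grasp the relay board.

```bash
python3 - <<'E'
s=open('h.py').read()
s=s.replace("def f(v):\n        p=proj","def f(v):\n        if np.hypot(v[0]-v0[0],v[1]-v0[1])>.025 or abs(v[2]-v0[2])>.35: return 0\n        p=proj")
open('h.py','w').write(s)
E
python3 -m inch '[0.455,0.064,0,0,0,-0.08,0.455,0.064,0,0,0,-0.158,0.455,0.064,0.4,0,0,-0.158,0.455,0.064,0.8,0,0,-0.158,0.455,0.064,0.8,0,0,-0.158]' 42
python3 -m inch '[0,0,0.3,0,0,0,0,0,0.6,0,0,0,0,0,0.8,0,0,0,0,0,0.9,0,0,0,0,0,0.97,0,0,0,0,0,0.97,0,0,0,0,0,0.97,0,0,0]'
python3 -c "
from h import *
goto(.3942,.2666,.029,194.2)"
```

```text
time: 3.52
position: [0.3913, 0.2653, 0.1029]
tool_rot: [-0.122, 0.992, -0.001, -0.005]
ft_force: [-0.4, -0.2, -0.0]
grip_width: 0.0432
grip_force: 0.0
time: 4.1
position: [0.3949, 0.2667, 0.0301]
tool_rot: [-0.123, 0.992, 0.0, 0.001]
ft_force: [-0.6, -0.2, -0.1]
grip_width: 0.0419
grip_force: 0.0
pos [0.3949 0.2667 0.0301] cur yaw -165.9 shift mm [0.7 0.1 1.1] units [0.009 0.001 0.014] turn z units -0.001 q [ 0.36  0.72  1.95 -0.    0.46 -1.46]
```

```bash

python3 -m inch '[0,0,0,0,0,0,0,0,0,0,0,0,0,0,0,0,0,0,0,0,0,0,0,0,0,0,0,0,0,0,0,0,0,0,0,0,0,0,0,0,0,0,0,0,0,0,0,0]' 0 25
python3 -m inch '[0,0,-0.15,0,0,0,0,0,-0.4,0,0,0,0,0,-0.7,0,0,0,0,0,-1,0,0,0,0,0,-1,0,0,0,0,0,-1,0,0,0]'
python3 -c "
from h import *
goto(.538,-.4034,.11,194.8)"
```

```text
time: 4.77
position: [0.3946, 0.2666, 0.0298]
tool_rot: [-0.123, 0.992, 0.0, 0.0]
ft_force: [0.6, 0.1, 5.6]
grip_width: 0.0201
grip_force: 25.0
time: 5.27
position: [0.395, 0.2668, 0.1102]
tool_rot: [-0.123, 0.992, 0.0, 0.001]
ft_force: [0.2, 0.3, -1.5]
grip_width: 0.0201
grip_force: 25.0
pos [0.395  0.2668 0.1102] cur yaw -165.9 shift mm [  24.3 -684.8   -0. ] units [ 0.304 -8.56  -0.   ] turn z units -0.008 q [ 0.36  0.56  1.92 -0.    0.66 -1.46]
```

```bash

python3 -m inch '[0.01,-0.3,0,0,0,0,0.02,-0.65,0,0,0,0,0.034,-0.951,0,0,0,0]' | grep -E "^pos"
python3 -m inch '[0.01,-0.32,0,0,0,0,0.02,-0.64,0,0,0,0,0.034,-0.951,0,0,0,0]' | grep -E "^pos"
python3 -m inch '[0.01,-0.32,0,0,0,0,0.02,-0.64,0,0,0,0,0.034,-0.951,0,0,0,0]' | grep -E "^pos"
python3 -m inch '[0.01,-0.32,0,0,0,0,0.02,-0.64,0,0,0,0,0.034,-0.951,0,0,0,0]' | grep -E "^pos"
python3 -m inch '[0.01,-0.32,0,0,0,0,0.02,-0.64,0,0,0,0,0.034,-0.951,0,0,0,0]' | grep -E "^pos"
python3 -m inch '[0.01,-0.32,0,0,0,0,0.02,-0.64,0,0,0,0,0.034,-0.951,0,0,0,0]' | grep -E "^pos"
python3 -m inch '[0.01,-0.32,0,0,0,0,0.02,-0.64,0,0,0,0,0.034,-0.951,0,0,0,0]' | grep -E "^pos"
python3 -m inch '[0.01,-0.32,0,0,0,0,0.02,-0.64,0,0,0,0,0.034,-0.951,0,0,0,0]' | grep -E "^pos"
python3 -m inch '[0.01,-0.32,0,0,0,0,0.02,-0.64,0,0,0,-0.004,0.034,-0.8,0,0,0,-0.008,0.034,-0.951,0,0,0,-0.008,0.034,-0.951,0,0,0,-0.008,0.034,-0.951,0,0,0,-0.008]'
python3 - <<'E'
from h import *
goto(.538,-.4034,.0435,194.8)
im=camera("wrist");cv2.imwrite("pics/w2.png",im[...,::-1])
E
```

```text
position: [0.4094, 0.1911, 0.1082]
position: [0.4253, 0.1163, 0.108]
position: [0.4412, 0.0419, 0.108]
position: [0.457, -0.0324, 0.1079]
position: [0.4729, -0.1068, 0.1078]
position: [0.4888, -0.1811, 0.1076]
position: [0.5046, -0.2554, 0.1074]
position: [0.5205, -0.3297, 0.1071]
time: 7.77
position: [0.5362, -0.4031, 0.1072]
tool_rot: [-0.128, 0.992, 0.002, -0.001]
ft_force: [0.5, 0.6, -1.2]
grip_width: 0.0196
grip_force: 25.0
pos [ 0.5362 -0.4031  0.1072] cur yaw -165.3 shift mm [-1.8 -1.  63.7] units [-0.023 -0.012  0.796] turn z units -0.001 q [-0.81  0.75  1.41  0.    0.98 -2.64]
```

View pics/w2.png

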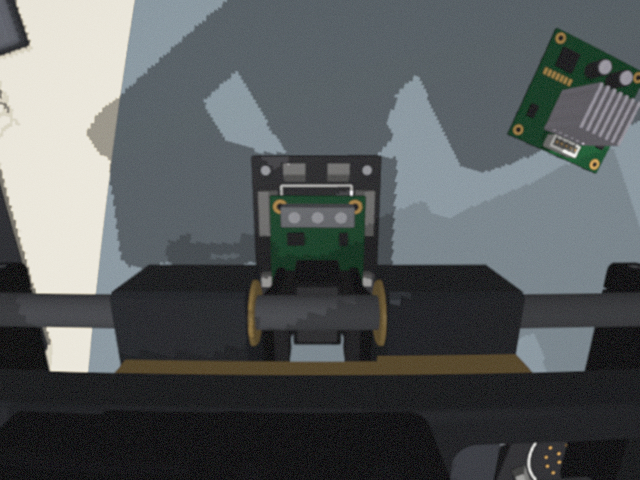

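w2 shows the held board centred over the printed outline: outline columns 282–352, board centre about 318, aligned. Lowering.

```bash

python3 -m inch '[-0.02,-0.01,0.2,0,0,0,-0.02,-0.01,0.45,0,0,0,-0.02,-0.01,0.6,0,0,0,-0.02,-0.01,0.68,0,0,0,-0.02,-0.01,0.72,0,0,0,-0.02,-0.01,0.75,0,0,0,-0.02,-0.01,0.75,0,0,0,-0.02,-0.01,0.75,0,0,0,-0.02,-0.01,0.75,0,0,0]'
python3 -c "
from h import *
goto(.538,-.4034,.0438,194.8)"
```

```text
time: 8.57
position: [0.5393, -0.4044, 0.0502]
tool_rot: [-0.129, 0.992, -0.001, 0.0]
ft_force: [0.7, -0.2, -1.5]
grip_width: 0.0199
grip_force: 25.0
pos [ 0.5393 -0.4044  0.0502] cur yaw -165.2 shift mm [1.  1.3 6.4] units [0.013 0.017 0.081] turn z units -0.0 q [-0.81  0.83  1.43 -0.    0.88 -2.64]
```

```bash

python3 -m inch '[0.013,0.017,0.02,0,0,0,0.013,0.017,0.04,0,0,0,0.013,0.017,0.055,0,0,0,0.013,0.017,0.07,0,0,0,0.013,0.017,0.078,0,0,0,0.013,0.017,0.08,0,0,0,0.013,0.017,0.08,0,0,0,0.013,0.017,0.08,0,0,0]'
python3 -c "
from h import *
goto(.538,-.4034,.0438,194.8)"
```

```text
time: 9.23
position: [0.5375, -0.403, 0.0438]
tool_rot: [-0.129, 0.992, -0.0, -0.0]
ft_force: [-1.7, 2.1, 5.7]
grip_width: 0.0194
grip_force: 25.0
pos [ 0.5375 -0.403   0.0438] cur yaw -165.2 shift mm [-0.4 -0.5  0. ] units [-0.005 -0.007  0.001] turn z units -0.0 q [-0.81  0.84  1.43 -0.    0.87 -2.64]
```

```bash

python3 -m inch '[0,0,0,0,0,0,0,0,0,0,0,0,0,0,0,0,0,0,0,0,0,0,0,0]' 34
python3 -m inch '[0,0,-0.1,0,0,0,0,0,-0.4,0,0,0,0,0,-0.7,0,0,0,0,0,-1,0,0,0,0,0,-1,0,0,0]'
python3 -c "
from h import *
goto(.46,-.27,.18,180)"
```

```text
time: 9.57
position: [0.5375, -0.4029, 0.0426]
tool_rot: [-0.129, 0.992, 0.0, -0.0]
ft_force: [-0.0, -0.5, -0.0]
grip_width: 0.0328
grip_force: 0.0
time: 9.98
position: [0.5401, -0.4055, 0.1288]
tool_rot: [-0.129, 0.992, -0.004, 0.003]
ft_force: [0.6, -0.8, 0.5]
grip_width: 0.0338
grip_force: 0.0
pos [ 0.5401 -0.4055  0.1288] cur yaw -165.2 shift mm [ 42.6 151.  -52.8] units [ 0.533  1.887 -0.66 ] turn z units 0.165 q [-0.81  0.72  1.4  -0.    1.01 -2.64]
```

```bash

python3 -m inch '[0.1,0.35,-0.15,0,0,0,0.2,0.7,-0.3,0,0,0,0.27,0.94,-0.33,0,0,0]' 60 | grep ^pos
python3 -m inch '[0.1,0.35,-0.15,0,0,0.08,0.2,0.7,-0.3,0,0,0.165,0.27,0.94,-0.33,0,0,0.165,0.27,0.94,-0.33,0,0,0.165,0.27,0.94,-0.33,0,0,0.165,0.27,0.94,-0.33,0,0,0.165]' | grep ^pos
python3 - <<'E'
from h import *
im=fit_board("wrist","square_board",[.41,-.264,0])
im2=fit_board("wrist","strip_board",[.43,-.08,-.35])
im3=fit_cradle("wrist","relay_cradle",[.538,-.403,.258])
cv2.imwrite("pics/w3.png",np.maximum(im,im2)[...,::-1])
goto(.4,-.26,.04,180)
E
```

```text
position: [0.4965, -0.3341, 0.1507]
position: [0.4583, -0.2696, 0.1759]
square_board conf 0.57 off px 11 xy [ 0.4123 -0.2654] yaw -6.4 IoU 0.988
strip_board conf 0.59 off px 5 xy [ 0.4403 -0.0816] yaw -21.3 IoU 0.974
relay_cradle xy [ 0.513  -0.4017] yaw 15.8 score 0.44389540728400734
pos [ 0.4577 -0.2694  0.1753] cur yaw 179.9 shift mm [ 57.8   9.3 135.3] units [0.722 0.117 1.691] turn z units -0.001 q [-0.74  0.5   1.74 -0.    0.91 -2.31]
```

View pics/w3.png

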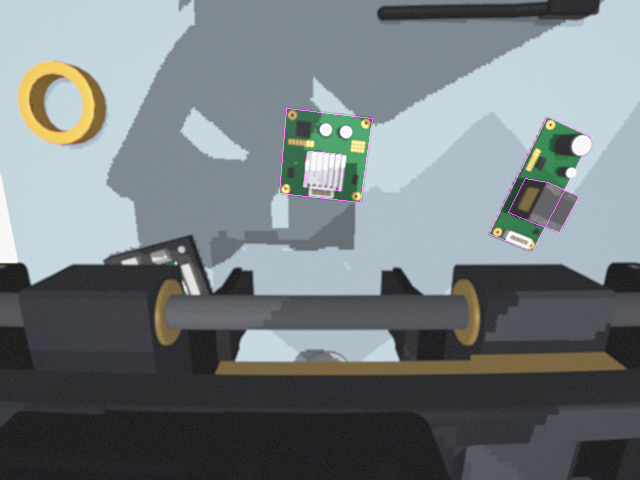

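Fits lie on the boards: square (327,155), strip (540,185). Grasping the square board.

```bash

python3 -m inch '[0.3,0.03,0,0,0,0.04,0.567,0.05,0.2,0,0,0.07,0.567,0.05,0.6,0,0,0.07,0.567,0.05,1,0,0,0.07,0.567,0.05,1,0,0,0.07]' 50 | grep ^pos
python3 -m inch '[0,0,0.3,0,0,0,0,0,0.6,0,0,0,0,0,0.75,0,0,0,0,0,0.81,0,0,0,0,0,0.81,0,0,0,0,0,0.81,0,0,0]'
python3 -m inch '[0,0,0,0,0,0,0,0,0,0,0,0,0,0,0,0,0,0,0,0,0,0,0,0,0,0,0,0,0,0,0,0,0,0,0,0,0,0,0,0,0,0,0,0,0,0,0,0]' 0 25
python3 -m inch '[0,0,-0.15,0,0,0,0,0,-0.4,0,0,0,0,0,-0.7,0,0,0,0,0,-1,0,0,0,0,0,-1,0,0,0,0,0,-1,0,0,0]'
python3 - <<'E'
from h import *
goto(.525,.375,.11,180)
fit_cradle("top","square_cradle",[.525,.375,.08])
fit_cradle("top","strip_cradle",[.655,.138,-.13])
fit_cradle("top","round_cradle",[.65,-.161,0])
E
```

```text
position: [0.4094, -0.2627, 0.0911]
time: 11.9
position: [0.4127, -0.2651, 0.0318]
tool_rot: [0.055, 0.998, -0.0, 0.001]
ft_force: [-0.1, -0.5, 0.3]
grip_width: 0.0496
grip_force: 0.0
time: 12.57
position: [0.4122, -0.2647, 0.0315]
tool_rot: [0.055, 0.998, -0.0, 0.0]
ft_force: [-0.2, 0.4, 5.7]
grip_width: 0.0277
grip_force: 25.0
time: 13.07
position: [0.4125, -0.2649, 0.1118]
tool_rot: [0.055, 0.998, -0.001, 0.001]
ft_force: [0.2, -0.4, -1.6]
grip_width: 0.0279
grip_force: 25.0
pos [ 0.4125 -0.2649  0.1118] cur yaw 173.6 shift mm [-41.  648.4   0.7] units [-0.513  8.106  0.009] turn z units -0.071 q [-0.8   0.57  1.89 -0.    0.69 -2.26]
square_cradle xy [0.5271 0.3817] yaw 9.7 score 0.34687347412109376
strip_cradle xy [0.6503 0.1625] yaw 12.5 score 0.35289363487094055
round_cradle xy [ 0.6524 -0.1602] yaw -6.4 score 0.3235063440659467
```

```bash

python3 -m inch '[-0.06,0.3,-0.01,0,0,0,-0.12,0.62,-0.03,0,0,0,-0.174,0.914,-0.042,0,0,0]' | grep -E "^pos"
python3 -m inch '[-0.06,0.31,-0.01,0,0,0,-0.12,0.62,-0.03,0,0,0,-0.174,0.914,-0.042,0,0,0]' | grep -E "^pos"
python3 -m inch '[-0.06,0.31,-0.01,0,0,0,-0.12,0.62,-0.03,0,0,0,-0.174,0.914,-0.042,0,0,0]' | grep -E "^pos"
python3 -m inch '[-0.06,0.31,-0.01,0,0,0,-0.12,0.62,-0.03,0,0,0,-0.174,0.914,-0.042,0,0,0]' | grep -E "^pos"
python3 -m inch '[-0.06,0.31,-0.01,0,0,0,-0.12,0.62,-0.03,0,0,0,-0.174,0.914,-0.042,0,0,0]' | grep -E "^pos"
python3 -m inch '[-0.06,0.31,-0.01,0,0,0,-0.12,0.62,-0.03,0,0,0,-0.174,0.914,-0.042,0,0,0]' | grep -E "^pos"
python3 -m inch '[-0.06,0.31,-0.01,0,0,0,-0.12,0.62,-0.03,0,0,0,-0.174,0.914,-0.042,0,0,0]' | grep -E "^pos"
python3 -m inch '[-0.06,0.31,-0.01,0,0,0,-0.12,0.62,-0.03,0,0,0,-0.174,0.914,-0.042,0,0,0]' | grep -E "^pos"
python3 -m inch '[-0.06,0.31,-0.01,0,0,-0.06,-0.12,0.62,-0.03,0,0,-0.12,-0.174,0.914,-0.042,0,0,-0.16,-0.174,0.914,-0.042,0,0,-0.16,-0.174,0.914,-0.042,0,0,-0.16,-0.174,0.914,-0.042,0,0,-0.16]'
python3 - <<'E'
from h import *
im=fit_cradle("wrist","square_cradle",[.527,.38,.15])
cv2.imwrite("pics/w4.png",im[...,::-1])
goto(.527,.38,.11,188)
E
```

```text
position: [0.4332, -0.1922, 0.1129]
position: [0.4552, -0.1206, 0.1163]
position: [0.4772, -0.0495, 0.1196]
position: [0.4991, 0.0215, 0.1229]
position: [0.521, 0.0925, 0.1261]
position: [0.5429, 0.1635, 0.1293]
position: [0.5647, 0.2346, 0.1324]
position: [0.5867, 0.3056, 0.1355]
time: 15.72
position: [0.608, 0.3747, 0.1389]
tool_rot: [-0.07, 0.998, -0.001, -0.002]
ft_force: [-0.3, -0.3, -1.4]
grip_width: 0.0277
grip_force: 25.0
square_cradle xy [0.5278 0.3815] yaw 9.2 score 0.6687205595128677
pos [0.6082 0.3743 0.1394] cur yaw -172.0 shift mm [79.5 16.9 29.7] units [0.994 0.212 0.371] turn z units -0.0 q [ 0.4   0.76  1.27 -0.    1.11 -1.31]
```

View pics/w4.png

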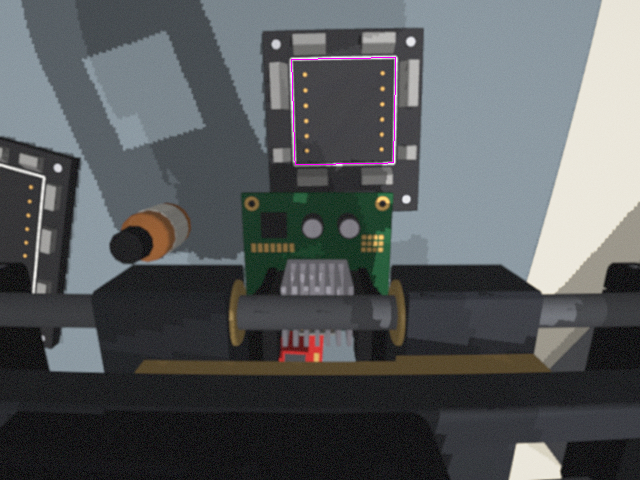

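w4 shows the fitted outline exactly on the printed square (343,110), and the board in hand is intact. Moving over and lowering.

```bash

python3 -m inch '[0.4,0.09,0,0,0,-0.013,0.8,0.19,0,0,0,-0.013,0.982,0.229,0.1,0,0,-0.013,0.982,0.229,0.4,0,0,-0.013,0.982,0.229,0.7,0,0,-0.013,0.982,0.229,0.95,0,0,-0.013,0.982,0.229,0.95,0,0,-0.013,0.982,0.229,0.95,0,0,-0.013,0.982,0.229,0.95,0,0,-0.013]'
python3 -c "
from h import *
goto(.5278,.3815,.0455,189.2)"
```

```text
time: 16.52
position: [0.5298, 0.3824, 0.066]
tool_rot: [-0.08, 0.997, 0.0, 0.001]
ft_force: [-0.8, 1.5, -0.9]
grip_width: 0.0282
grip_force: 25.0
pos [0.5298 0.3824 0.066 ] cur yaw -170.9 shift mm [ 2.1 -0.5 20.5] units [ 0.026 -0.007  0.257] turn z units -0.001 q [ 0.45  0.79  1.48 -0.    0.87 -1.28]
```

```bash

python3 -m inch '[0.01,0,0.06,0,0,0,0.01,0,0.11,0,0,0,0.01,0,0.15,0,0,0,0.01,0,0.18,0,0,0,0.01,0,0.195,0,0,0,0.01,0,0.205,0,0,0,0.01,0,0.205,0,0,0,0.01,0,0.205,0,0,0]'
python3 -c "
from h import *
goto(.5278,.3815,.0455,189.2)"
```

```text
time: 17.18
position: [0.5283, 0.3828, 0.0488]
tool_rot: [-0.08, 0.997, 0.0, 0.0]
ft_force: [0.4, 0.1, -1.8]
grip_width: 0.0281
grip_force: 25.0
pos [0.5283 0.3828 0.0488] cur yaw -170.8 shift mm [ 0.6 -1.2  3.3] units [ 0.008 -0.015  0.041] turn z units 0.0 q [ 0.46  0.81  1.49 -0.    0.84 -1.28]
```

```bash

python3 -m inch '[0.008,-0.015,0.015,0,0,0,0.008,-0.015,0.03,0,0,0,0.008,-0.015,0.043,0,0,0,0.008,-0.015,0.043,0,0,0,0.008,-0.015,0.043,0,0,0]'
python3 -m inch '[0,0,0,0,0,0,0,0,0,0,0,0,0,0,0,0,0,0,0,0,0,0,0,0]' 42
python3 -m inch '[0,0,-0.1,0,0,0,0,0,-0.4,0,0,0,0,0,-0.7,0,0,0,0,0,-1,0,0,0,0,0,-1,0,0,0]' | grep ^pos
python3 -c "
from h import *
goto(.4359,.0845,.11,180)
goto(.4403,-.0816,.11,158.7)"
```

```text
time: 17.6
position: [0.5278, 0.3813, 0.0456]
tool_rot: [-0.08, 0.997, -0.0, 0.0]
ft_force: [-0.3, -0.1, 1.3]
grip_width: 0.0282
grip_force: 25.0
time: 17.93
position: [0.5279, 0.3815, 0.0453]
tool_rot: [-0.08, 0.997, 0.0, 0.0]
ft_force: [0.9, -0.7, 0.4]
grip_width: 0.0401
grip_force: 0.0
position: [0.5309, 0.3831, 0.1311]
pos [0.5309 0.3831 0.1311] cur yaw -170.8 shift mm [ 141.8 -279.6   18.9] units [ 1.773 -3.495  0.236] turn z units 0.102 q [ 0.45  0.7   1.45  0.    0.98 -1.28]
pos [0.5309 0.3831 0.1311] cur yaw -170.8 shift mm [ 164.1 -444.2   18.1] units [ 2.051 -5.553  0.227] turn z units 0.339 q [ 0.45  0.7   1.45  0.    0.98 -1.28]
```

```bash

python3 -m inch '[0.1,-0.3,-0.03,0,0,0,0.2,-0.6,-0.06,0,0,0,0.3,-0.89,-0.1,0,0,0]' 55| grep ^pos
python3 -m inch '[0.1,-0.3,-0.03,0,0,0,0.2,-0.6,-0.06,0,0,0,0.3,-0.89,-0.1,0,0,0]' | grep ^pos
python3 -m inch '[0.1,-0.3,-0.03,0,0,0,0.2,-0.6,-0.06,0,0,0,0.3,-0.89,-0.1,0,0,0]' | grep ^pos
python3 -m inch '[0.1,-0.3,-0.03,0,0,0.05,0.2,-0.6,-0.06,0,0,0.1,0.3,-0.89,-0.1,0,0,0.1,0.3,-0.89,-0.1,0,0,0.1,0.3,-0.89,-0.1,0,0,0.1,0.3,-0.89,-0.1,0,0,0.1]' | grep ^pos
python3 - <<'E'
from h import *
fit_board("wrist","round_board",[.436,.0845,0])
fit_board("wrist","strip_board",[.44,-.0816,-.37])
goto(.436,.0845,.030,180)
E
```

```text
position: [0.5149, 0.3066, 0.1335]
position: [0.5026, 0.232, 0.1414]
position: [0.4904, 0.1578, 0.1495]
position: [0.4788, 0.0852, 0.1574]
round_board conf 0.95 off px 3 xy [0.4358 0.0856] yaw 2.9 IoU 0.99
strip_board conf 0.72 off px 19 xy [ 0.4401 -0.0852] yaw -21.1 IoU 0.971
pos [0.4787 0.0859 0.1572] cur yaw -179.7 shift mm [ 42.7  -1.1 127.2] units [ 0.533 -0.014  1.59 ] turn z units 0.003 q [-0.05  0.48  1.86  0.    0.8  -1.63]
```

```bash

python3 -m inch '[0.3,0,0,0,0,0,0.536,-0.004,0.2,0,0,0,0.536,-0.004,0.5,0,0,0,0.536,-0.004,0.8,0,0,0,0.536,-0.004,0.8,0,0,0]' 50 | grep ^pos
python3 -m inch '[0,0,0.3,0,0,0,0,0,0.6,0,0,0,0,0,0.73,0,0,0,0,0,0.79,0,0,0,0,0,0.79,0,0,0,0,0,0.79,0,0,0]'
python3 -m inch '[0,0,0,0,0,0,0,0,0,0,0,0,0,0,0,0,0,0,0,0,0,0,0,0,0,0,0,0,0,0,0,0,0,0,0,0,0,0,0,0,0,0,0,0,0,0,0,0]' 0 25
python3 -m inch '[0,0,-0.15,0,0,0,0,0,-0.4,0,0,0,0,0,-0.7,0,0,0,0,0,-1,0,0,0,0,0,-1,0,0,0,0,0,-1,0,0,0]'
python3 -c "
from h import *
goto(.6515,-.1602,.11)"
```

```text
position: [0.4335, 0.0851, 0.0905]
time: 20.72
position: [0.4364, 0.0847, 0.0307]
tool_rot: [-0.002, 1.0, -0.0, 0.0]
ft_force: [0.6, -0.7, 0.1]
grip_width: 0.0499
grip_force: 0.0
time: 21.38
position: [0.4361, 0.0844, 0.0307]
tool_rot: [-0.002, 1.0, -0.0, 0.001]
ft_force: [-0.2, 1.3, 6.0]
grip_width: 0.0291
grip_force: 25.0
time: 21.88
position: [0.4364, 0.0843, 0.111]
tool_rot: [-0.002, 1.0, -0.0, 0.001]
ft_force: [-0.3, -0.9, -0.7]
grip_width: 0.0289
grip_force: 25.0
pos [0.4364 0.0843 0.111 ] cur yaw -179.8 shift mm [-214.2 -245.4    1.7] units [-2.677 -3.067  0.021] turn z units 0 q [-0.06  0.53  2.   -0.    0.61 -1.64]
```

```bash

python3 -m inch '[-0.2,-0.23,0,0,0,0,-0.4,-0.46,0,0,0,0,-0.67,-0.767,0,0,0,0]' | grep -E "^pos"
python3 -m inch '[-0.22,-0.26,0,0,0,0,-0.45,-0.52,0,0,0,0,-0.67,-0.767,0,0,0,0]' | grep -E "^pos"
python3 -m inch '[-0.22,-0.26,0,0,0,0,-0.45,-0.52,0,0,0,0,-0.67,-0.767,0,0,0,0]' | grep -E "^pos"
python3 -m inch '[-0.22,-0.26,0,0,0,0,-0.45,-0.52,0,0,0,0,-0.67,-0.767,0,0,0,0,-0.67,-0.767,0,0,0,0,-0.67,-0.767,0,0,0,0,-0.67,-0.767,0,0,0,0]'
python3 - <<'E'
from h import *
goto(.6515,-.1602,.0447)
im=camera("wrist");cv2.imwrite("pics/w5.png",im[...,::-1])
E
```

```text
position: [0.4873, 0.0239, 0.1086]
position: [0.5432, -0.039, 0.1082]
position: [0.5969, -0.1, 0.1078]
time: 23.13
position: [0.6491, -0.1593, 0.1078]
tool_rot: [-0.002, 1.0, 0.001, -0.002]
ft_force: [-0.3, -0.1, -0.3]
grip_width: 0.0292
grip_force: 25.0
pos [ 0.6491 -0.1593  0.1078] cur yaw -179.8 shift mm [-2.7 -1.1 63.1] units [-0.033 -0.013  0.789] turn z units 0 q [-0.41  0.75  1.42  0.    0.98 -1.98]
```

View pics/w5.png

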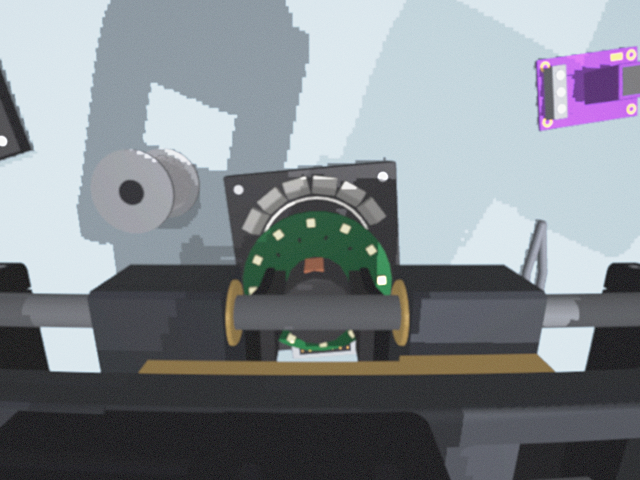

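w5 shows the round board held flat and centred over the cradle (about (318,260)). Lowering.

```bash

python3 -m inch '[-0.01,-0.01,0.2,0,0,0,-0.01,-0.01,0.45,0,0,0,-0.01,-0.01,0.6,0,0,0,-0.01,-0.01,0.68,0,0,0,-0.01,-0.01,0.72,0,0,0,-0.01,-0.01,0.75,0,0,0,-0.01,-0.01,0.75,0,0,0,-0.01,-0.01,0.75,0,0,0,-0.01,-0.01,0.75,0,0,0]'
python3 -c "
from h import *
goto(.6515,-.1602,.0447)"
```

```text
time: 23.93
position: [0.6525, -0.1612, 0.051]
tool_rot: [-0.002, 1.0, -0.0, 0.001]
ft_force: [0.3, 0.5, -0.1]
grip_width: 0.0294
grip_force: 25.0
pos [ 0.6525 -0.1612  0.051 ] cur yaw -179.8 shift mm [1.  1.  6.3] units [0.012 0.013 0.079] turn z units 0 q [-0.41  0.83  1.43 -0.    0.88 -1.98]
```

```bash

python3 -m inch '[0.01,0.01,0.02,0,0,0,0.01,0.01,0.04,0,0,0,0.01,0.01,0.055,0,0,0,0.01,0.01,0.07,0,0,0,0.01,0.01,0.078,0,0,0,0.01,0.01,0.08,0,0,0,0.01,0.01,0.08,0,0,0]'
python3 -m inch '[0,0,0,0,0,0,0,0,0,0,0,0,0,0,0,0,0,0,0,0,0,0,0,0]' 40
python3 -m inch '[0,0,-0.1,0,0,0,0,0,-0.4,0,0,0,0,0,-0.7,0,0,0,0,0,-1,0,0,0,0,0,-1,0,0,0]' | grep ^pos
python3 -c "
from h import *
goto(.49,-.09,.155,165)"
```

```text
time: 24.52
position: [0.651, -0.1602, 0.0448]
tool_rot: [-0.002, 1.0, -0.0, -0.0]
ft_force: [-1.6, 0.9, 5.8]
grip_width: 0.0293
grip_force: 25.0
time: 24.85
position: [0.6511, -0.1602, 0.0435]
tool_rot: [-0.002, 1.0, 0.0, 0.0]
ft_force: [0.2, -0.7, -0.3]
grip_width: 0.0393
grip_force: 0.0
position: [0.6544, -0.1615, 0.1296]
pos [ 0.6544 -0.1615  0.1296] cur yaw -179.8 shift mm [163.9  72.1 -27.3] units [ 2.049  0.901 -0.341] turn z units 0.169 q [-0.41  0.72  1.4  -0.    1.01 -1.98]
```

```bash

python3 -m inch '[0.3,0.12,-0.08,0,0,0,0.6,0.25,-0.15,0,0,0,0.94,0.375,-0.22,0,0,0]' 55| grep ^pos
python3 -m inch '[0.3,0.12,-0.08,0,0,0.07,0.6,0.25,-0.15,0,0,0.14,0.94,0.375,-0.22,0,0,0.23,0.94,0.375,-0.22,0,0,0.23,0.94,0.375,-0.22,0,0,0.23,0.94,0.375,-0.22,0,0,0.23,0.94,0.375,-0.22,0,0,0.23]' | grep ^pos
python3 - <<'E'
from h import *
im=fit_board("wrist","strip_board",[.44,-.083,-.37])
cv2.imwrite("pics/w6.png",im[...,::-1])
goto(.44,-.083,.030,158.8)
fit_cradle("top","strip_cradle",[.65,.138,-.17])
E
```

```text
position: [0.5754, -0.1303, 0.1415]
position: [0.5019, -0.1015, 0.1591]
strip_board conf 0.94 off px 22 xy [ 0.4395 -0.0838] yaw -21.4 IoU 0.986
pos [ 0.5016 -0.1014  0.1588] cur yaw 159.5 shift mm [ 64.2  -4.3 128.7] units [ 0.803 -0.054  1.609] turn z units 0.008 q [-0.42  0.5   1.8  -0.    0.84 -1.63]
strip_cradle xy [0.6662 0.1571] yaw -29.8 score 0.37126913631663605
```

View pics/w6.png

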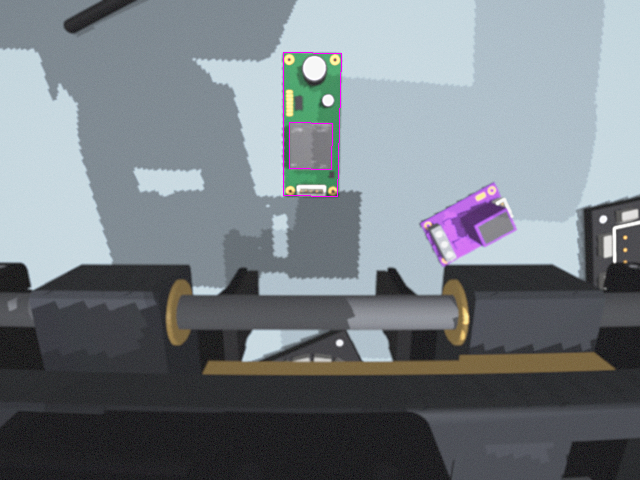

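w6 shows the strip board fit exact: socket at (311,190), capacitor at top (314,68). Grasping.

```bash

python3 -m inch '[0.4,-0.03,0,0,0,0.01,0.805,-0.065,0.1,0,0,0.01,0.805,-0.065,0.4,0,0,0.01,0.805,-0.065,0.8,0,0,0.01,0.805,-0.065,0.8,0,0,0.01]' 50 | grep ^pos
python3 -m inch '[0,0,0.3,0,0,0,0,0,0.6,0,0,0,0,0,0.74,0,0,0,0,0,0.8,0,0,0,0,0,0.8,0,0,0,0,0,0.8,0,0,0]'
python3 -m inch '[0,0,0,0,0,0,0,0,0,0,0,0,0,0,0,0,0,0,0,0,0,0,0,0,0,0,0,0,0,0,0,0,0,0,0,0,0,0,0,0,0,0,0,0,0,0,0,0]' 0 30
python3 -m inch '[0,0,-0.15,0,0,0,0,0,-0.4,0,0,0,0,0,-0.7,0,0,0,0,0,-1,0,0,0,0,0,-1,0,0,0,0,0,-1,0,0,0]'
python3 -m inch '[-0.25,0.23,-0.06,0,0,0,-0.55,0.5,-0.13,0,0,0,-0.89,0.81,-0.2,0,0,0]' | grep -E "^pos"
python3 -m inch '[-0.3,0.27,-0.06,0,0,0,-0.6,0.54,-0.13,0,0,0,-0.89,0.81,-0.2,0,0,0]' | grep -E "^pos"
python3 -m inch '[-0.3,0.27,-0.06,0,0,-0.04,-0.6,0.54,-0.13,0,0,-0.08,-0.89,0.81,-0.2,0,0,-0.127,-0.89,0.81,-0.2,0,0,-0.127,-0.89,0.81,-0.2,0,0,-0.127,-0.89,0.81,-0.2,0,0,-0.127]'
python3 - <<'E'
from h import *
im=fit_cradle("wrist","strip_cradle",[.66,.137,-.17])
cv2.imwrite("pics/w7.png",im[...,::-1])
E
```

```text
position: [0.4359, -0.0822, 0.0908]
time: 27.17
position: [0.4391, -0.0835, 0.0316]
tool_rot: [0.185, 0.983, -0.0, 0.001]
ft_force: [-0.5, -0.1, 0.6]
grip_width: 0.0498
grip_force: 0.0
time: 27.83
position: [0.4387, -0.0832, 0.0316]
tool_rot: [0.186, 0.983, -0.0, 0.001]
ft_force: [-0.4, 1.1, 6.2]
grip_width: 0.0296
grip_force: 30.0
time: 28.33
position: [0.4388, -0.0833, 0.1118]
tool_rot: [0.185, 0.983, -0.0, 0.001]
ft_force: [-0.2, -0.8, -0.9]
grip_width: 0.0298
grip_force: 30.0
position: [0.5268, -0.0482, 0.1254]
position: [0.6184, -0.0134, 0.1408]
time: 29.33
position: [0.7059, 0.0202, 0.156]
tool_rot: [0.087, 0.996, -0.0, -0.003]
ft_force: [-0.0, 0.1, -1.5]
grip_width: 0.0297
grip_force: 30.0
strip_cradle xy [0.6552 0.1401] yaw -7.3 score 0.7843137254901961
```

View pics/w7.png

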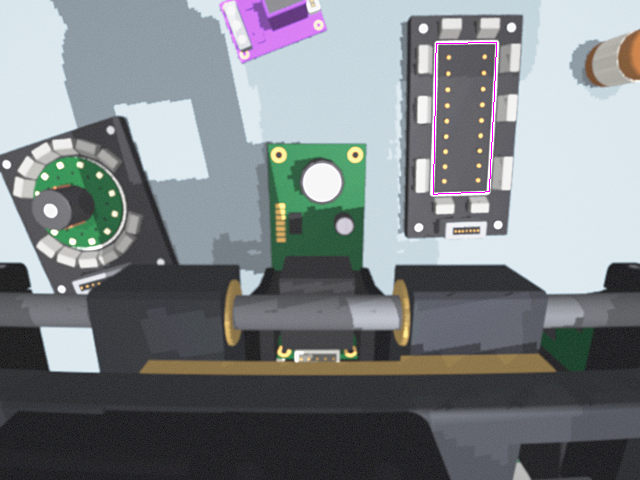

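w7 shows the strip cradle outline fitted exactly at (465,118). Its connector block is at the lower end (466,230), matching the held board's socket end (318,355). The round board sits in its cradle at (80,200).

```bash
python3 -c "
from h import *
goto(.6552,.1401,.09,172.7)"
```

```text
pos [0.7057 0.0199 0.1564] cur yaw 170.0 shift mm [ 70.2 109.7  66.8] units [0.878 1.371 0.835] turn z units -0.03 q [-0.13  0.73  1.28 -0.    1.13 -1.53]
```

```bash

python3 -m inch '[0.15,0.25,0.1,0,0,0,0.3,0.48,0.2,0,0,0,0.44,0.685,0.3,0,0,0]' | grep ^pos
python3 -m inch '[0.15,0.25,0.15,0,0,-0.03,0.3,0.48,0.3,0,0,-0.03,0.44,0.685,0.45,0,0,-0.03,0.44,0.685,0.45,0,0,-0.03,0.44,0.685,0.45,0,0,-0.03,0.44,0.685,0.45,0,0,-0.03,0.44,0.685,0.45,0,0,-0.03]'
python3 -c "
from h import *
goto(.6552,.1401,.0456,172.7)"
```

```text
position: [0.6807, 0.0798, 0.1338]
time: 30.22
position: [0.6585, 0.1388, 0.0996]
tool_rot: [0.064, 0.998, -0.0, 0.001]
ft_force: [0.7, 0.1, -2.3]
grip_width: 0.0294
grip_force: 30.0
pos [0.6585 0.1388 0.0996] cur yaw 172.7 shift mm [ 3.5  0.9 54. ] units [0.044 0.011 0.676] turn z units -0.0 q [ 0.04  0.76  1.41 -0.    0.96 -1.4 ]
```

```bash

python3 -m inch '[0.03,0.01,0.15,0,0,0,0.03,0.01,0.3,0,0,0,0.03,0.01,0.42,0,0,0,0.03,0.01,0.5,0,0,0,0.03,0.01,0.55,0,0,0,0.03,0.01,0.59,0,0,0,0.03,0.01,0.59,0,0,0,0.03,0.01,0.59,0,0,0,0.03,0.01,0.59,0,0,0]'
python3 -c "
from h import *
goto(.6552,.1401,.0456,172.7)"
```

```text
time: 30.97
position: [0.6558, 0.1413, 0.0522]
tool_rot: [0.063, 0.998, 0.0, 0.001]
ft_force: [0.1, -0.6, -1.9]
grip_width: 0.0296
grip_force: 30.0
pos [0.6558 0.1413 0.0522] cur yaw 172.8 shift mm [ 0.5 -1.3  6.6] units [ 0.006 -0.016  0.082] turn z units 0.001 q [ 0.05  0.83  1.44 -0.    0.88 -1.4 ]
```

Lower, release and rise, then check all cradles.

```bash

python3 -m inch '[0.006,-0.016,0.02,0,0,0,0.006,-0.016,0.04,0,0,0,0.006,-0.016,0.055,0,0,0,0.006,-0.016,0.07,0,0,0,0.006,-0.016,0.08,0,0,0,0.006,-0.016,0.084,0,0,0,0.006,-0.016,0.084,0,0,0,0.006,-0.016,0.084,0,0,0]'
python3 -m inch '[0,0,0,0,0,0,0,0,0,0,0,0,0,0,0,0,0,0,0,0,0,0,0,0]' 42
python3 -m inch '[0,0,-0.1,0,0,0,0,0,-0.4,0,0,0,0,0,-0.7,0,0,0,0,0,-1,0,0,0,0,0,-1,0,0,0]' | grep ^pos
python3 -m inch '[-0.3,0,-0.3,0,0,0,-0.6,0,-0.6,0,0,0,-1,0,-1,0,0,0,-1,0,-1,0,0,0,-1,0,-1,0,0,0,-1,0,-1,0,0,0]' | grep ^pos
python3 - <<'E'
from h import *
w=camera("wrist");t=camera("top");s=camera("scene")
cv2.imwrite("pics/w8.png",np.hstack([cv2.resize(w,(400,300)),cv2.resize(s[80:440,150:510],(400,300))])[...,::-1])
cv2.imwrite("pics/top2.png",cv2.resize(t[155:355,120:520],None,fx=2,fy=2,interpolation=2)[...,::-1])
cv2.imwrite("pics/s2.png",cv2.resize(s[90:430,140:500],(635,600),interpolation=2)[...,::-1])
E
```

```text
time: 31.63
position: [0.6547, 0.14, 0.0456]
tool_rot: [0.063, 0.998, -0.0, 0.0]
ft_force: [-2.0, -0.8, 5.8]
grip_width: 0.03
grip_force: 30.0
time: 31.97
position: [0.6548, 0.14, 0.0447]
tool_rot: [0.063, 0.998, 0.0, 0.0]
ft_force: [-0.7, 0.0, 0.1]
grip_width: 0.0413
grip_force: 0.0
position: [0.6584, 0.1403, 0.1309]
position: [0.733, 0.1299, 0.2041]
```

View pics/s2.png

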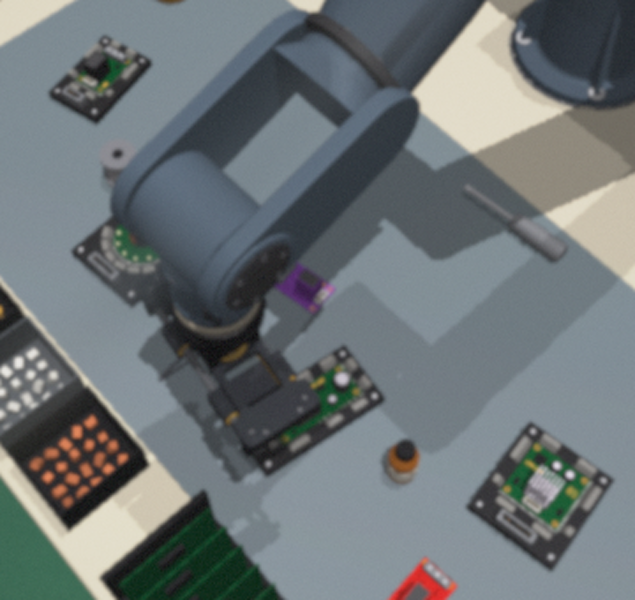

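View pics/top2.png

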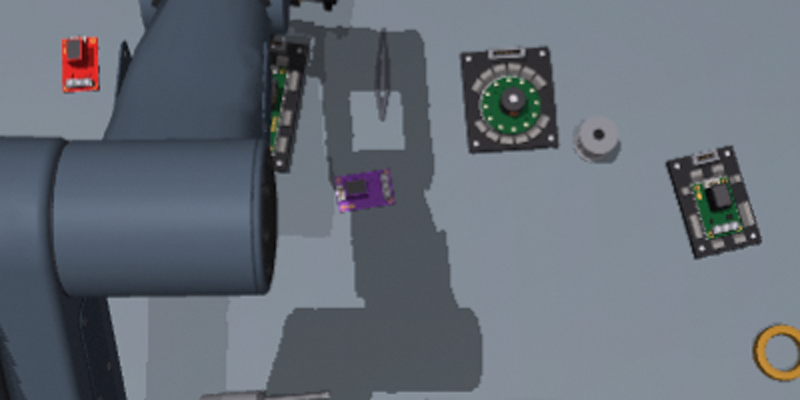

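s2 and top2 (pictures used up) show all four boards in their cradles with sockets at the block ends. The spool (598,138) and bottle are standing, and the look-alikes are untouched. One numeric check of the seated poses follows.

```bash
python3 - <<'E'
from h import *
import h
for k in MOD: MOD[k]=[b+[0,0,.014] for b in MOD[k]]
fit_board("wrist","strip_board",[.655,.14,-.127])
fit_board("top","relay_board",[.538,-.4034,.258])
fit_board("top","round_board",[.651,-.16,0])
fit_board("scene","square_board",[.5278,.3815,.16])
fit_board("scene","relay_board",[.538,-.4034,.258])
o=get_obs();print(o["time"],o["position"],o["ft_force"],o["grip_force"])
E
```

```text
strip_board conf 0.6 off px 19 xy [0.6556 0.139 ] yaw -7.7 IoU 0.986
relay_board conf 0.91 off px 5 xy [ 0.5373 -0.4042] yaw 14.6 IoU 0.925
round_board conf 0.79 off px 0 xy [ 0.6502 -0.1599] yaw 5.6 IoU 0.951
square_board conf 0.64 off px 7 xy [0.526  0.3797] yaw 7.2 IoU 0.935
relay_board conf 0.65 off px 164 xy [ 0.538  -0.4034] yaw 14.8 IoU -0.0
33.5333 [0.7341142  0.12993861 0.20505341] [ 0.23518093 -0.02162253  0.20610356] 0.0
```

All seated poses match their cradles within about 2 mm and 2°.

```bash
python3 -c "
from rig import *
print(hand_in())"
```

```text
the job is handed in; nothing more can be done
None
```

I set all four modules down in their matching cradles with sockets at the connector-block ends and let go of them, left the bottle and spool standing, and handed the job in at about 34 s of the 109 s allowed.

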